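Unplug the lending charger and put it back in its box

TASK

The guest has gone: press the raised end of the power block's rocker fully down to switch the block off, and only then pull the tall charger up out of its socket. Put it back in the empty compartment of the walnut box, pins down: lower it in until it stands on the compartment floor before you let go, do not drop it. Leave the round mosquito repeller plugged in and everything else where it is.

Things in the scene. Friction and masses are not known exactly. Their poses are not given: they have to be found in the camera images.
- block: Power block fixed to the table, aluminium with white top, 72 mm (x) by 274 (y) by 52 high. Origin: centre of its underside. On its centre line three upward sockets at y = -100, -40, +20 mm: recess 39.5 mm across, 17 deep, two pin holes along x, a sprung clip on the +y and -y side. One holds the charger, one the repeller, one a grey cover (which varies). Black rocker near the +y end.
- rocker (a joint): The block's on/off rocker, black, 56 mm (block y) by 28: two flat facets meeting in a shallow valley at the pivot, at block y = +92 mm. Rad: about 0 = on (outer, +y facet raised by 0.36 rad, inner one level); 0.36 = off (outer facet level, its top 4 mm above the block's top, 56 mm above the table). Stays where left; takes about 2 to 5 N at the outer facet.
- rocker_press (a point): Point on the top of the rocker's outer (+y) facet, 20 mm out from the pivot line: the place to press. It moves with the rocker: about 63 mm above the table when on, 56 mm when off.
- charger: Tall black charger in a socket. Origin: midway between its pin tips, z up; axes parallel to the block's at first. Pins (spaced along x) to z = 19 mm, round plug 36 across to 36.5, then a box 34 (x) by 46 (y) up to 106.5. 0.11-0.21 kg. Seated origin 16 mm above the table. The clips hold a ridge on the plug: 9-16 N straight up frees it in 6 mm; after 11 mm it is loose, clear of the block after 36.
- repeller: Plug-in mosquito repeller, a squat black dome 50 mm across that stands 34 mm above the block's top face, in another socket of the block. Origin between its pin tips. Stays plugged in.
- caddy: Walnut box fixed to the table, 58 mm (x) by 198 (y), 60 high, open above, walls 6 mm. Three compartments at y = -64, 0, +64 mm, each 46 (x) by 58 (y) inside, floor 6 mm above the table. Origin: centre of its underside. One holds the spare charger, one the tea tin, one is empty (which varies).
- bay: The empty compartment: origin at the centre of its floor, 6 mm above the table; x and y parallel to the box's. The charger goes in with its x along this x (either way round) and then has 6 mm of room on every side; let go, it may lean a little against the walls.
- spare: Another charger of the same kind, standing in a compartment upside down, pins up to 113 mm above the table. Origin at the centre of its underside. Bystander.
- tin: Square steel tea tin with a brass lid, 40 by 50 by 96 mm, standing in a compartment. Origin at the centre of its underside. Bystander.
- sugar_bowl: Fluted glass sugar bowl, 104 mm across and 60 mm high, beyond the block. Origin at the centre of its underside. Bystander.
- teapot: Small cobalt-blue porcelain teapot, 110 mm across, 175 mm over spout and handle (its y), 100 mm high, beyond the walnut box. Origin at the centre of its underside. Bystander.
- tongs: Steel sugar tongs lying flat, 140 mm long (along its x), 9 mm high, beyond the block. Origin on the table under the middle. Bystander.
- die1: White backgammon die, 16 mm, on the table between the block and the walnut box. Origin at the centre of its underside. Bystander.
- die2: A second such die.

How it is judged:
On the way, in this order (a step that is already met when the one before it is completed fails the run):
1. the rocker is switched off while the charger is still seated in its socket (value of joint rocker above 0.28 rad and distance of charger from where it was at the start of the episode below 0.006 m), for 0.2 s.
2. the charger, held in the gripper, is drawn clear of the block, the block still off (value of joint rocker above 0.28 rad and z of charger in the frame of block above 0.054 m and contact force between the fingers and charger above 0.5 N), for 0.1 s.
3. the charger stands in the empty compartment, pin tips within 15 mm of its floor, while it is still held (horizontal distance between charger and bay below 0.02 m and z of charger in the frame of bay below 0.015 m and angle between charger's own z axis and vertical below 0.4 rad and contact force between the fingers and charger above 0.5 N), for 0.1 s.
At the end, for the whole second after the job is handed in: The rocker is off (above 0.28 rad of 0.36); the charger stands at rest, pins down, in the empty compartment: pin tips within 22 mm of its centre and 15 mm of its floor, leaning less than 0.45 rad (it may rest against the walls); the repeller is still in its socket, within 8 mm of where it was (value of joint rocker above 0.28 rad and horizontal distance between charger and bay below 0.022 m and z of charger in the frame of bay below 0.015 m and angle between charger's own z axis and vertical below 0.45 rad and linear speed of charger below 0.02 m/s and distance of repeller from where it was at the start of the episode below 0.008 m); the robot touches nothing.
It fails at once if the mosquito repeller is shifted in its socket or pulled out (more than 8 mm) (distance of repeller from where it was at the start of the episode above 0.008 m).
It fails at once if the spare charger or the tea tin in the box is pushed about or lifted (more than 20 mm) (distance of any of spare, tin from where it was at the start of the episode above 0.02 m).
It fails at once if the sugar bowl, tongs, teapot or a die is moved more than 30 mm (distance of any of sugar_bowl, teapot, tongs, die1, die2 from where it was at the start of the episode above 0.03 m).
It also fails if it takes over 59 s, if anything falls off the work surface, if the arm or the gripper's body presses on something with over 40 N, if the wrist force passes 120 N, or if a joint passes its speed limit or range.

ROBOT

A 6-joint arm with a two-finger parallel gripper is mounted at the origin on the work surface. World frame = base frame: x ahead of the robot, y to its left, z up, the work surface at z = 0. Lengths are in m, angles in rad, forces in N, time in s.
With the tool pointing down it reaches from about 0.375 to 0.975 m from the base axis. Payload 3.8 kg.
Tool frame: the origin (TCP) lies midway between the tips of the shut fingers; the grasp point (between the pads) lies 19 mm behind it; z points along the fingers, y is the line along which they close (so a half turn about z gives the same grasp; the last joint's range is limited). The gripper opens to 85 mm and grips with 20 to 120 N. Pads are 22 mm wide; open, the fingers measure 114 mm over their backs; the gripper's body (76 mm by 85 mm) begins 54 mm behind the grasp point. The pads swing forward as they close: fully open they stand 13 mm farther back than shut.
Start: joints at [-1.318, 0.264, 1.604, -0, 1.274, -0.037], TCP at [0.193, -0.647, 0.231] pointing down, gripper open.
Joint ranges: [-2.63, 2.63], [-0.94, 2.18], [0.31, 2.57], [-1.31, 4.45], [0, 2.66], [-2.55, 2.55]. Speed limits (rad/s): [2.57, 2.57, 3.14, 3.14, 3.14, 3.14].

INTERFACE

Orientations are given as a rotation vector (axis times angle).
In Python, from workcell import * gives the robot as it stands. The module is installed in compiled form; this text tells all that it offers.
- The arm moves only by the tool apply_moves, never from a script. Its arguments are lists of equal length, an entry for each row: "fingers": the opening, from 0 (shut) to 1 (fully open); "travel": the shift along the tool's x, y, z normalised to -1 to 1, where 1 is 0.05 m, a list of three; "rotation": the turn, a rotation vector about the tool's x, y, z normalised to -1 to 1, where 1 is 6 degrees, a list of three. In form: {"fingers": [fingers, ...], "travel": [[dx, dy, dz], ...], "rotation": [[ax, ay, az], ...]}. A call has 1 to 12 rows; each row shifts and turns the commanded pose from where the row before left it, along the tool's axes as they then stand; what a row does not reach is not made up. A row lasts 1/10 s, in which the tool goes at most 50 mm and 8.59 degrees, less where a joint would pass 70% of its speed; a pose out of reach is approached as far as the arm can. A call with a number of a shift or a turn outside -1 to 1 is refused whole. A call with a gripper value outside its range is refused whole. The fingers move at their own pace and stop on an object; "newtons" is the grip in N (left out, the last holds). Time passes only in rows, so rows that do not move let the fingers close. It gives the time, the measured TCP pose, the force, the opening and the grip force at its end, in the units of the state.
- read_state(): the state, without advancing time (a new reading comes with each control period).
- read_camera(name): name is "scene" or "top" or "wrist"; returns a dict with "image" (420x560x3 uint8, red, green, blue), "fx", "fy", "cx", "cy" (pixels), "k1" (the pictures are not rectified: a ray, as slopes to the right and down, at radius r is drawn at 1 + k1 r^2 times it, then the intrinsics apply), "extrinsics" (4x4, takes a point from world to camera coordinates). Camera axes: x right, y down, z forward; pixel columns grow to the right and rows downward; lengths in m; the calibration is good to about 2 mm. A picture is of the moment at which its call begins. There is no depth.
- finish_job(): hands the job in; it is judged then, once.
Trained networks look in the newest picture that a camera, given by its name, has taken for a name from the list of things; names that differ only in an ending like _2 or _b are one class to them, and where a whole thing is asked for, a point or a joint stands for the part that bears it (a point fixed in the world has none). Each returns a list of dicts, best first, with "p" (0 to 1); they miss things now and then, are a little off and sometimes report something else, mostly with a low value. They report only what shows in the picture. A call takes as long as a camera call.
- regions_of(camera, name): "mask" (420x560 bool, what is visible of it) and "bbox" ([left, top, width, height] in pixels, round what is visible of it).
- tip_of(camera, name): "location" ([column, row] in pixels: a listed point, or the origin of a listed thing).
The state is a dict: "time": time; "q": joint angles; "joint_vel": joint speeds; "joint_torque": joint torques, N m; "tool_pos": TCP position; "tcp_rot": TCP orientation; "wrist_force": force on the tool from outside, world axes, zero at the start; "torque": the same for the moment, N m; "width": opening from 0.0 (shut) to 1.0 (fully open); "grip_force": force on a finger pad.
Only numpy, scipy, OpenCV 4.12 (cv2) and the standard library are available. Lean on these libraries where they do the work, as an engineer would, in place of code of your own. Each camera call takes 0.05 s, during which the arm holds its last target. There are 200 camera calls.

## Working session

There is one attempt and no reset: what is moved stays moved. The work goes in short steps, Python scripts to look and compute and a tool call to move; the robot and the scene stay as the last step left them, time stands still between calls to the robot, and variables do not carry over. Pictures are saved under pics/ and viewed, at most 10 in all, crops included, and the job is handed in when it is done.

Besides the shell and the picture viewer there is one more tool, called after "Emit:" by a JSON object that holds its "method" and its "body", one argument or row to a line. apply_moves: Moves the arm, as the interface text tells. Scaled input: -1 to 1 covers 0.05 m each way for a shift and 6 degrees each way for a turn. Its arguments: {"type":"object","properties":{"fingers":{"type":"array","items":{"type":"number"}},"travel":{"type":"array","items":{"type":"array","items":{"type":"number"}}},"rotation":{"type":"array","items":{"type":"array","items":{"type":"number"}}},"newtons":{"type":"number"}},"required":["fingers","travel","rotation"]}

```bash
mkdir -p pics; cat > h.py <<'E'
from workcell import *
import numpy as np, cv2
from scipy.spatial.transform import Rotation as R
def proj(c,P):
    P=np.atleast_2d(P); E=np.array(c["extrinsics"]); p=P@E[:3,:3].T+E[:3,3]
    s=p[:,:2]/p[:,2:]; s=s*(1+c["k1"]*(s**2).sum(1,keepdims=True))
    return s*[c["fx"],c["fy"]]+[c["cx"],c["cy"]]
def back(c,uv,z):
    d=(np.array(uv,float)-[c["cx"],c["cy"]])/[c["fx"],c["fy"]]; s=d.copy()
    for _ in range(20): s=d/(1+c["k1"]*(s@s))
    E=np.array(c["extrinsics"]); o=-E[:3,:3].T@E[:3,3]; r=E[:3,:3].T@np.append(s,1)
    return o+r*(z-o[2])/r[2]
def save(c,n): cv2.imwrite("pics/"+n,np.ascontiguousarray(c["image"][:,:,::-1]))
E
python3 - <<'E'
from h import *
Z=dict(block=0,rocker_press=.063,charger=.016,repeller=.016,caddy=0,bay=.006,spare=.006,tin=.006,sugar_bowl=0,teapot=0,tongs=0,die1=0)
ims=[]
for n in("top","scene"):
    c=read_camera(n); save(c,n+"0.png")
    for k,z in Z.items():
        for d in tip_of(n,k)[:2]:
            print(n,k,round(d["p"],2),np.round(d["location"],1),np.round(back(c,d["location"],z),4))
    print(n,np.round(np.array(c["extrinsics"]),3).tolist())
s=read_state(); print(s["time"],s["tool_pos"],s["tcp_rot"],s["wrist_force"])
E
```

```text
top block 0.65 [175.6 230.3] [0.5018 0.2    0.    ]
top block 0.58 [383.  248.4] [ 0.4732 -0.266   0.    ]
top rocker_press 0.74 [113.9 221.1] [0.5125 0.3171 0.063 ]
top rocker_press 0.54 [169.4 234.4] [0.4874 0.2004 0.063 ]
top charger 0.68 [216.8 241.1] [0.4788 0.1056 0.016 ]
top repeller 0.7 [164.6 231.7] [0.4967 0.2208 0.016 ]
top caddy 0.73 [383.  247.7] [ 0.4747 -0.266   0.    ]
top bay 0.63 [351.1 251.8] [ 0.4633 -0.1932  0.006 ]
top bay 0.61 [295.6 212.2] [ 0.549  -0.0678  0.006 ]
top spare 0.95 [412.4 246.3] [ 0.4793 -0.3302  0.006 ]
top tin 0.55 [381.8 248.8] [ 0.4718 -0.2618  0.006 ]
top sugar_bowl 0.63 [207.5 193.6] [0.587  0.1328 0.    ]
top teapot 0.59 [374.1 197.4] [ 0.5887 -0.2468  0.    ]
top tongs 0.53 [138.8 189.6] [0.5918 0.2873 0.    ]
top die1 0.52 [286.6 263.4] [ 0.4341 -0.0501  0.    ]
top die1 0.45 [294.5 214.3] [ 0.545  -0.0658  0.    ]
top [[0.024, -0.999, 0.022, -0.036], [-0.989, -0.027, -0.145, 0.558], [0.145, -0.018, -0.989, 0.991], [0.0, 0.0, 0.0, 1.0]]
scene block 0.71 [347.3 201.7] [0.5051 0.202  0.    ]
scene rocker_press 0.76 [381.7 163.5] [0.5143 0
[... 307 characters left out ...]
pare 0.71 [121.  309.4] [ 0.4702 -0.3307  0.006 ]
scene tin 0.55 [160.6 291.4] [ 0.4774 -0.2608  0.006 ]
scene sugar_bowl 0.64 [361.3 232.2] [0.6008 0.132  0.    ]
scene sugar_bowl 0.6 [382.7 162.8] [0.4454 0.4175 0.    ]
scene teapot 0.97 [209.9 322.2] [ 0.5881 -0.238   0.    ]
scene tongs 0.82 [403.5 203.5] [0.5975 0.2882 0.    ]
scene die1 0.66 [276.6 260.7] [ 0.5483 -0.0557  0.    ]
scene die1 0.65 [242.4 236.1] [ 0.4434 -0.053   0.    ]
scene [[0.691, 0.723, 0.002, -0.355], [0.396, -0.377, -0.837, -0.143], [-0.605, 0.579, -0.547, 1.225], [0.0, 0.0, 0.0, 1.0]]
1.3 [ 0.19288149 -0.64685826  0.2312854 ] [ 3.10865581e+00  4.53626556e-01 -3.02070347e-05] [ 0.73036239  1.04170999 -0.20903696]
```

View pics/top0.png

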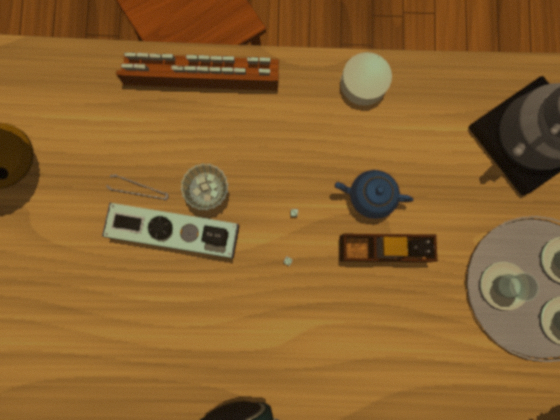

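View pics/scene0.png

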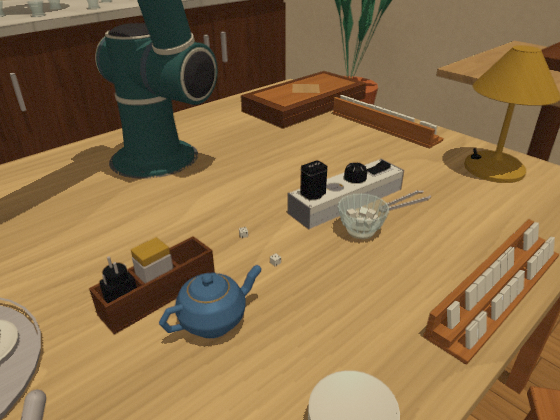

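The top view shows the block with its rocker at the left end (127,223), repeller (160,228), grey cover (189,233) and charger (215,236). The walnut box's empty compartment is the left one (356,249), with the tin in the middle and the spare on the right. In the scene view the dice are at (243,232) and (276,259), and the teapot is behind the box. Next I'll fit the block and box outlines.

```bash
cat >> h.py <<'E'
from scipy.optimize import minimize
def fit(views,dims,x0):
    """views: list of (cam, mask); fit box x,y,yaw by convex hull IoU"""
    L,W,H=dims; S=np.array([[a*L/2,b*W/2,h] for a in(-1,1) for b in(-1,1) for h in(0,H)])
    T=[]
    for c,m in views:
        pts=np.argwhere(cv2.resize(m.astype(np.uint8),None,fx=4,fy=4,interpolation=0))[:,::-1]
        h=cv2.convexHull(pts.astype(np.float32)/4-.375); T.append((c,h))
    def cost(p):
        q=S.copy(); q[:,:2]=S[:,:2]@R.from_euler('z',p[2]).as_matrix()[:2,:2].T+p[:2]
        t=0
        for c,h in T:
            g=cv2.convexHull(proj(c,q).astype(np.float32)); i,_=cv2.intersectConvexConvex(g,h)
            t+=1-i/(cv2.contourArea(g)+cv2.contourArea(h)-i)
        return t/len(T)
    r=minimize(cost,x0,method="Nelder-Mead",options=dict(initial_simplex=[x0]+[np.array(x0)+d for d in np.diag([.01,.01,.06])]))
    return np.round(r.x,4),round(r.fun,3)
def biggest(m):
    n,l,s,_=cv2.connectedComponentsWithStats(m.astype(np.uint8)); return l==1+np.argmax(s[1:,4])
E
python3 - <<'E'
from h import *
V={}
for n in("top","scene"):
    c=read_camera(n)
    for k in("block","caddy"):
        r=regions_of(n,k); print(n,k,[(round(d["p"],2),d["bbox"]) for d in r])
        V.setdefault(k,[]).append((c,biggest(r[0]["mask"])))
for k,d,x0 in(("block",(.072,.274,.052),[.5,.2,-.147]),("caddy",(.058,.198,.06),[.475,-.266,-.0])):
    for v in(V[k],V[k][:1],V[k][1:]): print(k,*fit(v,d,x0))
E
```

```text
top block [(0.76, [103.3, 204.4, 134.7, 52.7]), (0.42, [200.6, 228.9, 25.6, 16.3]), (0.28, [110.6, 212.9, 31.5, 20.2])]
top caddy []Traceback (most recent call last):
  File "<stdin>", line 7, in <module>
IndexError: list index out of range
```

```bash
python3 - <<'E'
from h import *
V={}
for n in("top","scene"):
    c=read_camera(n)
    for k in("block","caddy"):
        for t in range(4):
            r=regions_of(n,k)
            if r: break
            c=read_camera(n)
        print(n,k,[(round(d["p"],2),d["bbox"]) for d in r])
        if r: V.setdefault(k,[]).append((c,biggest(r[0]["mask"])))
for k,d,x0 in(("block",(.072,.274,.052),[.5,.2,-.147]),("caddy",(.058,.198,.06),[.475,-.266,-.0])):
    for v in(V[k],V[k][:1],V[k][1:]): 
      if v: print(k,*fit(v,d,x0))
for n in("top","scene"):
    c=read_camera(n)
    for nm,z in(("rocker",.056),("spare",.006),("tin",.006),("bay",.006)): print(n,nm,[(round(d["p"],2),np.round(back(c,d["location"],z),3)) for d in tip_of(n,nm)])
E
```

```text
top block [(0.89, [101.3, 202.9, 136.0, 53.2])]
top caddy [(0.7, [340.4, 234.3, 95.2, 29.3])]
scene block [(0.69, [288.5, 162.9, 115.1, 65.3]), (0.34, [369.5, 159.8, 19.1, 12.3])]
scene caddy [(0.71, [86.9, 238.1, 127.6, 96.6])]
block [ 0.5     0.2029 -0.1433] 0.051
block [ 0.498   0.2027 -0.1326] 0.053
block [ 0.5016  0.2012 -0.1383] 0.02
caddy [ 0.4723 -0.2648  0.0254] 0.04
caddy [ 0.4721 -0.2652  0.0162] 0.018
caddy [ 0.4755 -0.2646  0.0314] 0.029Traceback (most recent call last):
  File "<stdin>", line 17, in <module>
ValueError: it knows: bay, block, caddy, charger, die, repeller, rocker_press, spare, sugar_bowl, teapot, tin, tongs
```

```bash
cat >> h.py <<'E'
def plan(way, rowsper=.04):
    """way: list of (x,y,z,yaw of tool y axis, rad, mod pi); prints rounded rows from the present pose, tool down"""
    s=read_state(); p=np.array(s["tool_pos"]); A=R.from_rotvec(s["tcp_rot"]); T=[];Q=[]
    for x,y,z,w in way:
        yv=np.array([np.cos(w),np.sin(w),0])
        cand=[R.from_matrix(np.c_[np.cross(g*yv,[0,0,-1]),g*yv,[0,0,-1]]) for g in(1,-1)]
        B=min(cand,key=lambda b:(A.inv()*b).magnitude())
        d=(A.inv()*B); n=int(np.ceil(max(np.linalg.norm(np.array([x,y,z])-p)/rowsper,np.degrees(d.magnitude())/5.9,1)))
        for i in range(n):
            st=(np.array([x,y,z])-p)/(n-i); rv=d.as_rotvec()/n
            t=np.round(A.inv().apply(st)/.05,2); q=np.round(np.degrees(rv)/6,2)
            p=p+A.apply(t*.05); A=A*R.from_rotvec(np.radians(q*6)); T.append(t.tolist()); Q.append(q.tolist())
    print(len(T),'travel',T,'\nrotation',Q,'\nend',p.round(4),A.as_matrix().round(3)[:,1])
E
python3 -c "
from h import *
plan([(.45,-.3,.25,-.6),(.517,.27,.22,-.143)],.05)"
```

```text
21 travel [[0.77, -0.58, -0.04], [0.81, -0.52, -0.04], [0.85, -0.45, -0.04], [0.88, -0.39, -0.04], [0.9, -0.32, -0.04], [0.92, -0.25, -0.04], [0.94, -0.18, -0.04], [0.95, -0.11, -0.05], [0.96, -0.04, -0.04], [0.85, -0.45, 0.05], [0.86, -0.41, 0.05], [0.88, -0.38, 0.05], [0.89, -0.35, 0.05], [0.9, -0.31, 0.05], [0.92, -0.27, 0.05], [0.93, -0.24, 0.05], [0.93, -0.2, 0.05], [0.94, -0.17, 0.05], [0.95, -0.13, 0.05], [0.95, -0.09, 0.05], [0.96, -0.06, 0.05]] 
rotation [[-0.0, 0.0, -0.72], [-0.0, 0.0, -0.72], [-0.0, 0.0, -0.72], [-0.0, 0.0, -0.72], [-0.0, 0.0, -0.72], [-0.0, 0.0, -0.72], [-0.0, 0.0, -0.72], [-0.0, 0.0, -0.72], [-0.0, 0.0, -0.72], [-0.0, -0.0, -0.37], [-0.0, -0.0, -0.37], [-0.0, -0.0, -0.37], [-0.0, -0.0, -0.37], [-0.0, -0.0, -0.37], [-0.0, -0.0, -0.37], [-0.0, -0.0, -0.37], [-0.0, -0.0, -0.37], [-0.0, -0.0, -0.37], [-0.0, -0.0, -0.37], [-0.0, -0.0, -0.37], [-0.0, -0.0, -0.37]] 
end [0.517  0.2701 0.2198] [ 0.991 -0.137 -0.   ]
```

Emit:
{"method": "apply_moves", "body": {
  "fingers": [0, 0, 0, 0, 0, 0, 0, 0, 0],
  "travel": [
    [0.77, -0.58, -0.04],
    [0.81, -0.52, -0.04],
    [0.85, -0.45, -0.04],
    [0.88, -0.39, -0.04],
    [0.9, -0.32, -0.04],
    [0.92, -0.25, -0.04],
    [0.94, -0.18, -0.04],
    [0.95, -0.11, -0.05],
    [0.96, -0.04, -0.04]
  ],
  "rotation": [
    [0, 0, -0.72],
    [0, 0, -0.72],
    [0, 0, -0.72],
    [0, 0, -0.72],
    [0, 0, -0.72],
    [0, 0, -0.72],
    [0, 0, -0.72],
    [0, 0, -0.72],
    [0, 0, -0.72]
  ]
}}

```text
time: 2.7
tool_pos: [0.4509, -0.2985, 0.2503]
tcp_rot: [2.777, 1.466, 0.001]
wrist_force: [0.7, -0.4, 0.9]
width: 0.004
grip_force: 0.0
```

Emit:
{"method": "apply_moves", "body": {
  "fingers": [0, 0, 0, 0, 0, 0, 0, 0, 0, 0, 0, 0],
  "travel": [
    [0.85, -0.45, 0.05],
    [0.86, -0.41, 0.05],
    [0.88, -0.38, 0.05],
    [0.89, -0.35, 0.05],
    [0.9, -0.31, 0.05],
    [0.92, -0.27, 0.05],
    [0.93, -0.24, 0.05],
    [0.93, -0.2, 0.05],
    [0.94, -0.17, 0.05],
    [0.95, -0.13, 0.05],
    [0.95, -0.09, 0.05],
    [0.96, -0.06, 0.05]
  ],
  "rotation": [
    [0, 0, -0.37],
    [0, 0, -0.37],
    [0, 0, -0.37],
    [0, 0, -0.37],
    [0, 0, -0.37],
    [0, 0, -0.37],
    [0, 0, -0.37],
    [0, 0, -0.37],
    [0, 0, -0.37],
    [0, 0, -0.37],
    [0, 0, -0.37],
    [0, 0, -0.37]
  ]
}}

```text
time: 3.9
tool_pos: [0.517, 0.2722, 0.22]
tcp_rot: [2.367, 2.066, 0.001]
wrist_force: [1.4, -1.2, 0.4]
width: -0.002
grip_force: 0.0
```

```bash
python3 - <<'E'
from h import *
c=read_camera("wrist"); save(c,"w1.png")
s=read_state(); print(s["time"],s["tool_pos"],s["tcp_rot"],s["wrist_force"],s["width"])
for k,z in(("rocker_press",.063),("repeller",.016),("charger",.016),("block",0)):
    print(k,[(round(d["p"],2),np.round(d["location"]),np.round(back(c,d["location"],z),4)) for d in tip_of("wrist",k)])
b=(.501,.202,-.143)
M=R.from_euler('z',b[2])
P=np.array([[0,.112,.063],[0,.02,.086],[0,-.1,.1225],[-.036,-.137,.052],[.036,-.137,.052],[.036,.137,.052],[-.036,.137,.052]])
print(proj(c,M.apply(P)+[b[0],b[1],0]).round(0).tolist())
E
```

```text
3.95 [0.51727934 0.27912279 0.2195281 ] [-2.35963358 -2.06789506 -0.00796629] [2.84790019 4.02531267 0.35278115] -0.0004838019124936472
rocker_press [(0.73, array([268., 151.]), array([0.5152, 0.3135, 0.063 ]))]
repeller [(0.95, array([270., 226.]), array([0.5032, 0.2264, 0.016 ]))]
charger []
block []
[[270.0, 151.0], [270.0, 255.0], [269.0, 393.0], [239.0, 369.0], [302.0, 369.0], [310.0, 123.0], [232.0, 122.0]]
```

View pics/w1.png

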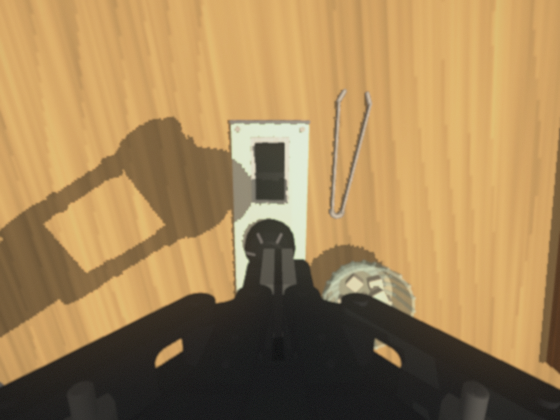

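The wrist view shows the block's +y corners at (230,121) and (310,122), within 2 px of the fitted prediction. The rocker is at (269,170), in line with the press point at (.516,.313).

```bash
python3 -c "
from h import *
plan([(.516,.313,.09,-.143),(.516,.313,.056,-.143)],.04)"
```

```text
5 travel [[0.21, -0.03, 0.65], [0.21, -0.03, 0.65], [0.22, -0.04, 0.64], [0.21, -0.03, 0.65], [0.01, -0.0, 0.68]] 
rotation [[-0.0, 0.0, 0.01], [-0.0, 0.0, 0.01], [-0.0, 0.0, 0.01], [-0.0, 0.0, 0.01], [-0.0, 0.01, 0.02]] 
end [0.5161 0.3132 0.056 ] [ 0.99  -0.143 -0.   ]
```

Emit:
{"method": "apply_moves", "body": {
  "fingers": [0, 0, 0, 0, 0, 0],
  "travel": [
    [0.21, -0.03, 0.65],
    [0.21, -0.03, 0.65],
    [0.22, -0.04, 0.64],
    [0.21, -0.03, 0.5],
    [0, 0, 0],
    [0, 0, 0]
  ],
  "rotation": [
    [0, 0, 0],
    [0, 0, 0],
    [0, 0, 0],
    [0, 0, 0],
    [0, 0, 0],
    [0, 0, 0]
  ]
}}

```text
time: 4.75
tool_pos: [0.5165, 0.3116, 0.098]
tcp_rot: [2.37, 2.062, -0.002]
wrist_force: [0.6, 0.5, 0.2]
width: 0.001
grip_force: 0.0
```

Descend to 0.055 slowly.

Emit:
{"method": "apply_moves", "body": {
  "fingers": [0, 0, 0, 0, 0, 0, 0, 0],
  "travel": [
    [0, 0, 0.3],
    [0, 0, 0.2],
    [0, 0, 0.1],
    [0, 0, 0.1],
    [0, 0, 0.08],
    [0, 0, 0.06],
    [0, 0, 0.02],
    [0, 0, 0]
  ],
  "rotation": [
    [0, 0, 0],
    [0, 0, 0],
    [0, 0, 0],
    [0, 0, 0],
    [0, 0, 0],
    [0, 0, 0],
    [0, 0, 0],
    [0, 0, 0]
  ]
}}

```text
time: 5.55
tool_pos: [0.5171, 0.314, 0.056]
tcp_rot: [2.369, 2.064, 0.003]
wrist_force: [-1.1, 2.4, 5.6]
width: -0.003
grip_force: 3.1
```

Emit:
{"method": "apply_moves", "body": {
  "fingers": [0, 0, 0, 0],
  "travel": [
    [0, 0, 0.02],
    [0, 0, 0.02],
    [0, 0, 0],
    [0, 0, 0]
  ],
  "rotation": [
    [0, 0, 0],
    [0, 0, 0],
    [0, 0, 0],
    [0, 0, 0]
  ]
}}

```text
time: 5.95
tool_pos: [0.5173, 0.3141, 0.0559]
tcp_rot: [2.368, 2.064, 0.004]
wrist_force: [-5.3, 0.9, 16.7]
width: 0.004
grip_force: 8.2
```

```bash
python3 -c "
from h import *
plan([(.516,.313,.2,-.143),(.478,.03,.26,-.143)],.05)"
```

```text
9 travel [[-0.01, -0.01, -0.96], [-0.01, -0.0, -0.96], [-0.0, -0.01, -0.96], [-0.95, 0.01, -0.2], [-0.95, 0.01, -0.2], [-0.95, 0.01, -0.2], [-0.96, 0.01, -0.2], [-0.95, 0.01, -0.2], [-0.96, 0.01, -0.19]] 
rotation [[0.0, -0.01, 0.02], [0.0, -0.01, 0.02], [0.0, -0.01, 0.02], [0.0, 0.0, -0.0], [0.0, 0.0, -0.0], [0.0, 0.0, -0.0], [0.0, 0.0, -0.0], [0.0, 0.0, -0.0], [0.0, 0.0, -0.0]] 
end [0.4779 0.0298 0.2598] [ 0.99  -0.143  0.002]
```

Emit:
{"method": "apply_moves", "body": {
  "fingers": [0, 0, 0, 0.8, 0.8, 0.8, 0.8, 0.8, 0.8, 0.8, 0.8],
  "travel": [
    [0, 0, -0.96],
    [0, 0, -0.96],
    [0, 0, -0.96],
    [-0.95, 0, -0.2],
    [-0.95, 0, -0.2],
    [-0.95, 0, -0.2],
    [-0.96, 0, -0.2],
    [-0.95, 0, -0.2],
    [-0.96, 0, -0.19],
    [0, 0, 0],
    [0, 0, 0]
  ],
  "rotation": [
    [0, 0, 0],
    [0, 0, 0],
    [0, 0, 0],
    [0, 0, 0],
    [0, 0, 0],
    [0, 0, 0],
    [0, 0, 0],
    [0, 0, 0],
    [0, 0, 0],
    [0, 0, 0],
    [0, 0, 0]
  ]
}}

```text
time: 7.05
tool_pos: [0.477, 0.0285, 0.2563]
tcp_rot: [2.372, 2.06, 0.0]
wrist_force: [0.2, 0.1, 0.3]
width: 0.8
grip_force: 0.0
```

```bash
python3 - <<'E'
from h import *
c=read_camera("wrist"); save(c,"w2.png")
s=read_state(); print(s["time"],s["tool_pos"],s["tcp_rot"],s["width"])
for k,z in(("rocker_press",.056),("repeller",.016),("charger",.016)):
    print(k,[(round(d["p"],2),np.round(d["location"]),np.round(back(c,d["location"],z),4)) for d in tip_of("wrist",k)])
b=(.501,.202,-.143); M=R.from_euler('z',b[2])
P=np.array([[-.017,-.123,.1225],[.017,-.123,.1225],[.017,-.077,.1225],[-.017,-.077,.1225],[-.036,-.137,.052],[.036,-.137,.052],[.036,.137,.052],[-.036,.137,.052]])
print(proj(c,M.apply(P)+[b[0],b[1],0]).round(0).tolist())
plan([(.4865,.103,.16,-.143),(.4865,.103,.085,-.143)],.05)
E
```

```text
7.1 [0.4769124  0.02959574 0.25589693] [-2.36971357e+00 -2.06184773e+00  5.42769305e-04] 0.7971576660068502
rocker_press []
repeller []
charger [(0.61, array([278., 114.]), array([0.4882, 0.1014, 0.016 ])), (0.36, array([276.,  14.]), array([0.5002, 0.2006, 0.016 ]))]
[[255.0, 139.0], [296.0, 139.0], [297.0, 80.0], [254.0, 80.0], [242.0, 149.0], [310.0, 149.0], [320.0, -187.0], [233.0, -187.0]]
5 travel [[0.48, -0.0, 0.64], [0.49, -0.0, 0.64], [0.48, -0.01, 0.63], [0.0, 0.0, 0.75], [0.0, 0.01, 0.75]] 
rotation [[-0.0, 0.0, 0.02], [-0.0, 0.0, 0.02], [-0.0, 0.0, 0.02], [-0.01, 0.0, 0.01], [-0.01, 0.0, 0.01]] 
end [0.4867 0.1028 0.085 ] [ 0.99  -0.143  0.001]
```

View pics/w2.png

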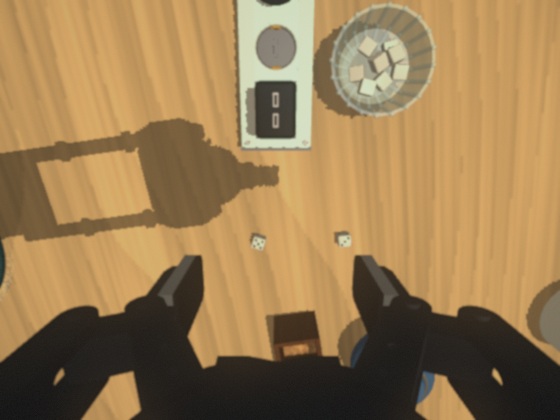

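The wrist view shows the charger top spanning (255,81) to (296,138), which matches the prediction. The sugar bowl sits to the right at (383,60).

Emit:
{"method": "apply_moves", "body": {
  "fingers": [0.8, 0.8, 0.8, 0.8, 0.8, 0.8, 0.8],
  "travel": [
    [0.48, 0, 0.64],
    [0.49, 0, 0.64],
    [0.48, 0, 0.63],
    [0, 0, 0.6],
    [0, 0, 0.5],
    [0, 0, 0.4],
    [0, 0, 0]
  ],
  "rotation": [
    [0, 0, 0],
    [0, 0, 0],
    [0, 0, 0],
    [0, 0, 0],
    [0, 0, 0],
    [0, 0, 0],
    [0, 0, 0]
  ]
}}

```text
time: 7.95
tool_pos: [0.4836, 0.1026, 0.082]
tcp_rot: [-2.363, -2.064, 0.011]
wrist_force: [-0.3, 0.6, 0.4]
width: 0.799
grip_force: 0.0
```

Emit:
{"method": "apply_moves", "body": {
  "fingers": [0.3, 0.3, 0.3, 0.3, 0.3, 0.3, 0.3],
  "travel": [
    [0, 0, 0],
    [0, 0, 0],
    [0, 0, 0],
    [0, 0, 0],
    [0, 0, 0],
    [0, 0, 0],
    [0, 0, 0]
  ],
  "rotation": [
    [0, 0, 0],
    [0, 0, 0],
    [0, 0, 0],
    [0, 0, 0],
    [0, 0, 0],
    [0, 0, 0],
    [0, 0, 0]
  ],
  "newtons": 60
}}

```text
time: 8.65
tool_pos: [0.4884, 0.102, 0.0874]
tcp_rot: [2.368, 2.062, 0.004]
wrist_force: [-0.9, 1.5, 6.4]
width: 0.391
grip_force: 61.2
```

Emit:
{"method": "apply_moves", "body": {
  "fingers": [0.3, 0.3, 0.3, 0.3, 0.3, 0.3, 0.3, 0.3, 0.3, 0.3, 0.3],
  "travel": [
    [0, 0, -0.06],
    [0, 0, -0.06],
    [0, 0, -0.06],
    [0, 0, -0.08],
    [0, 0, -0.1],
    [0, 0, -0.2],
    [0, 0, -0.4],
    [0, 0, -0.6],
    [0, 0, -0.6],
    [0, 0, -0.3],
    [0, 0, 0]
  ],
  "rotation": [
    [0, 0, 0],
    [0, 0, 0],
    [0, 0, 0],
    [0, 0, 0],
    [0, 0, 0],
    [0, 0, 0],
    [0, 0, 0],
    [0, 0, 0],
    [0, 0, 0],
    [0, 0, 0],
    [0, 0, 0]
  ]
}}

```text
time: 9.75
tool_pos: [0.4894, 0.1018, 0.2125]
tcp_rot: [2.366, 2.061, 0.009]
wrist_force: [-0.6, -0.6, -1.2]
width: 0.389
grip_force: 61.3
```

```bash
python3 - <<'E'
from h import *
a=read_camera("scene"); cs=[a["image"][130:290,220:430]]
print([(round(d["p"],2),np.round(d["location"])) for d in tip_of("scene","charger")])
c=read_camera("wrist"); im=np.hstack([cv2.resize(cs[0],(420,320)),cv2.resize(c["image"],(380,320))]); save(dict(image=im),"lift.png")
s=read_state(); print(s["time"],s["tool_pos"],s["tcp_rot"],s["width"],s["grip_force"],s["wrist_force"])
# tool->bay plan
plan([(.472,-.2015,s["tool_pos"][2],.02)],.04)
t=read_camera("top")
for k in ("repeller","bay"):print(k,[(round(d["p"],2),back(t,d["location"],.016).round(3)) for d in tip_of("top",k)])
E
```

```text
[(0.76, array([315., 158.]))]
9.9 [0.48614119 0.1013681  0.20741795] [-2.36798971 -2.06280165  0.00310101] 0.38996238934650834 61.271241903305054 [-0.50743841  0.06981196 -1.6616997 ]
8 travel [[-0.75, 0.07, 0.0], [-0.76, 0.05, 0.0], [-0.76, 0.04, 0.0], [-0.76, 0.02, 0.0], [-0.76, 0.01, 0.0], [-0.76, -0.01, 0.0], [-0.75, -0.02, 0.0], [-0.76, -0.03, 0.0]] 
rotation [[-0.0, 0.0, -0.19], [-0.0, 0.0, -0.19], [-0.0, 0.0, -0.19], [-0.0, 0.0, -0.19], [-0.0, 0.0, -0.19], [-0.0, 0.0, -0.19], [-0.0, 0.0, -0.19], [-0.0, 0.0, -0.19]] 
end [ 0.4721 -0.2017  0.2076] [ 1.     0.022 -0.002]
repeller [(0.54, array([ 0.471, -0.325,  0.016])), (0.39, array([ 0.438, -0.047,  0.016]))]
bay [(0.75, array([ 0.463, -0.193,  0.016])), (0.53, array([ 0.469, -0.265,  0.016])), (0.27, array([ 0.47 , -0.326,  0.016]))]
```

View pics/lift.png

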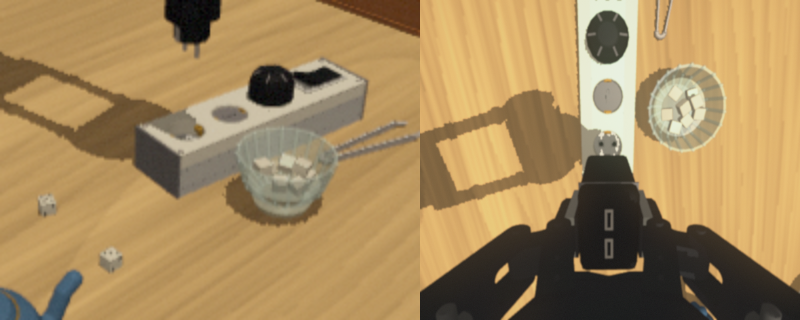

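The charger is out and hangs upright at (195,25) in the left half, the rocker is flat, and the repeller is in place. Before carrying it over I'll check the box pose against w2.

Emit:
{"method": "apply_moves", "body": {
  "fingers": [0.3, 0.3, 0.3, 0.3, 0.3, 0.3, 0.3, 0.3, 0.3, 0.3, 0.3],
  "travel": [
    [-0.75, 0.07, 0.0],
    [-0.76, 0.05, 0.0],
    [-0.76, 0.04, 0.0],
    [-0.76, 0.02, 0.0],
    [-0.76, 0.01, 0.0],
    [-0.76, -0.01, 0.0],
    [-0.75, -0.02, 0.0],
    [-0.76, -0.03, 0.0],
    [0, 0, 0],
    [0, 0, 0],
    [0, 0, 0]
  ],
  "rotation": [
    [0, 0, -0.19],
    [0, 0, -0.19],
    [0, 0, -0.19],
    [0, 0, -0.19],
    [0, 0, -0.19],
    [0, 0, -0.19],
    [0, 0, -0.19],
    [0, 0, -0.19],
    [0, 0, 0],
    [0, 0, 0],
    [0, 0, 0]
  ]
}}

```text
time: 11.15
tool_pos: [0.4726, -0.2006, 0.2078]
tcp_rot: [-2.196, -2.244, 0.0]
wrist_force: [-0.1, 0.2, -1.0]
width: 0.386
grip_force: 61.2
```

```bash
python3 - <<'E'
from h import *
s=read_state(); print(s["time"],s["tool_pos"],s["tcp_rot"])
M=R.from_euler('z',.02)
def ov(im,c,P,col,k,x0,y0):
    q=proj(c,M.apply(P)+[.4725,-.265,0]); q=((q-[x0,y0]+.5)*k*8).astype(np.int32); cv2.polylines(im,[q],True,col,1,cv2.LINE_AA,3)
rim=np.array([[a*.029,b*.099,.06] for a,b in((1,1),(1,-1),(-1,-1),(-1,1))]); inn=np.array([[a*.023,.064+b*.029,.06] for a,b in((1,1),(1,-1),(-1,-1),(-1,1))])
out=[]
for n,(x0,y0,w,h) in(("top",(325,215,130,80)),("scene",(80,140,150,200)),("wrist",(180,200,200,200))):
    c=read_camera(n); k=4 if n=="top" else 2
    im=cv2.resize(np.ascontiguousarray(c["image"][y0:y0+h,x0:x0+w]),None,fx=k,fy=k,interpolation=cv2.INTER_CUBIC)
    ov(im,c,rim,(0,255,0),k,x0,y0); ov(im,c,inn,(0,255,255),k,x0,y0); out.append(im)
# old wrist picture lacks calibration; top + scene side by side
H=np.zeros((400,820,3),np.uint8); H[:320,:520]=out[0]; H[:400,520:820]=out[1]
save(dict(image=H[:,:800]),"ov.png")
E
```

```text
11.15 [ 0.47257009 -0.20057982  0.20782471] [-2.19573247e+00 -2.24396947e+00  3.51120339e-04]
```

View pics/ov.png

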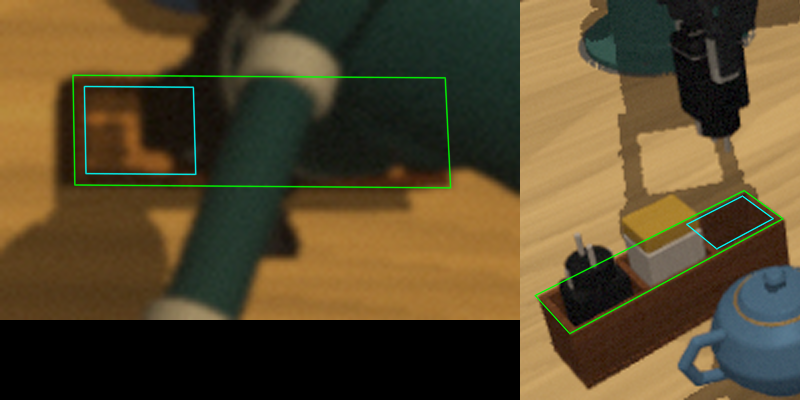

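Rim and compartment overlays agree with the scene view, with corners at (745,192) and (783,219). In the top view the dark strip left of the rim is the box's end face. The charger hangs over the bay, so I'll lower it.

Emit:
{"method": "apply_moves", "body": {
  "fingers": [0.3, 0.3, 0.3, 0.3, 0.3, 0.3, 0.3, 0.3],
  "travel": [
    [0, -0.02, 0.4],
    [0, 0, 0.5],
    [0, 0, 0.4],
    [0, 0, 0.3],
    [0, 0, 0.3],
    [0, 0, 0.3],
    [0, 0, 0.2],
    [0, 0, 0]
  ],
  "rotation": [
    [0, 0, 0],
    [0, 0, 0],
    [0, 0, 0],
    [0, 0, 0],
    [0, 0, 0],
    [0, 0, 0],
    [0, 0, 0],
    [0, 0, 0]
  ]
}}

```text
time: 12.1
tool_pos: [0.4711, -0.2007, 0.0872]
tcp_rot: [-2.195, -2.244, 0.001]
wrist_force: [0.2, -0.8, -0.8]
width: 0.391
grip_force: 61.3
```

No contact so far, so I'll continue slowly.

Emit:
{"method": "apply_moves", "body": {
  "fingers": [0.3, 0.3, 0.3, 0.3, 0.3, 0.3, 0.3, 0.3],
  "travel": [
    [0, 0, 0.06],
    [0, 0, 0.04],
    [0, 0, 0.03],
    [0, 0, 0.03],
    [0, 0, 0.02],
    [0, 0, 0.02],
    [0, 0, 0],
    [0, 0, 0]
  ],
  "rotation": [
    [0, 0, 0],
    [0, 0, 0],
    [0, 0, 0],
    [0, 0, 0],
    [0, 0, 0],
    [0, 0, 0],
    [0, 0, 0],
    [0, 0, 0]
  ]
}}

```text
time: 12.9
tool_pos: [0.472, -0.2014, 0.0788]
tcp_rot: [-2.197, -2.245, 0.0]
wrist_force: [0.1, -0.0, -0.8]
width: 0.394
grip_force: 61.3
```

Emit:
{"method": "apply_moves", "body": {
  "fingers": [0.3, 0.3, 0.3, 0.3, 0.3, 0.3],
  "travel": [
    [0, 0, 0.02],
    [0, 0, 0.02],
    [0, 0, 0.02],
    [0, 0, 0.02],
    [0, 0, 0],
    [0, 0, 0]
  ],
  "rotation": [
    [0, 0, 0],
    [0, 0, 0],
    [0, 0, 0],
    [0, 0, 0],
    [0, 0, 0],
    [0, 0, 0]
  ]
}}

```text
time: 13.5
tool_pos: [0.4724, -0.2018, 0.077]
tcp_rot: [2.197, 2.245, -0.0]
wrist_force: [-4.3, 1.7, 12.7]
width: 0.389
grip_force: 63.7
```

It touched down at the expected height. I'll ease off, release, and look before lifting.

Emit:
{"method": "apply_moves", "body": {
  "fingers": [0.3, 0.3, 0.48, 0.55, 0.62, 0.65, 0.65, 0.65, 0.65],
  "travel": [
    [0, 0, -0.03],
    [0, 0, 0],
    [0, 0, 0],
    [0, 0, 0],
    [0, 0, 0],
    [0, 0, 0],
    [0, 0, 0],
    [0, 0, 0],
    [0, 0, 0]
  ],
  "rotation": [
    [0, 0, 0],
    [0, 0, 0],
    [0, 0, 0],
    [0, 0, 0],
    [0, 0, 0],
    [0, 0, 0],
    [0, 0, 0],
    [0, 0, 0],
    [0, 0, 0]
  ]
}}

```text
time: 14.4
tool_pos: [0.472, -0.2014, 0.0762]
tcp_rot: [-2.197, -2.245, 0.0]
wrist_force: [-0.5, -0.1, 0.4]
width: 0.65
grip_force: 0.0
```

```bash
python3 - <<'E'
from h import *
c=read_camera("scene"); save(dict(image=cv2.resize(c["image"][130:350,60:300],(720,660))[:600]),"rel.png")
print([(round(d["p"],2),back(c,d["location"],.006).round(3)) for d in tip_of("scene","charger")])
E
```

```text
[(0.61, array([ 0.471, -0.197,  0.006]))]
```

View pics/rel.png

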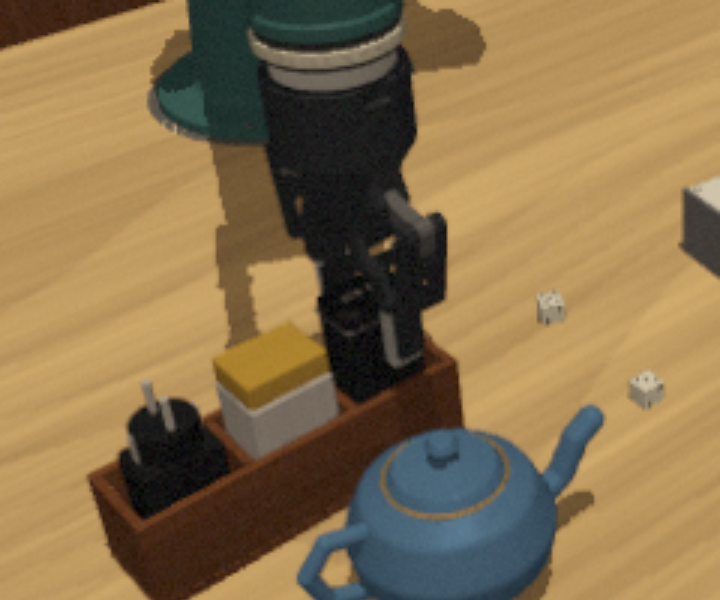

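The charger stands upright in the bay at (375,345), and the open fingers are clear of the box and teapot. I'll retreat straight up.

Emit:
{"method": "apply_moves", "body": {
  "fingers": [0.65, 0.65, 0.65, 0.65, 0.65, 0.65, 0.65, 0.65, 0.65],
  "travel": [
    [0, 0, -0.2],
    [0, 0, -0.4],
    [0, 0, -0.6],
    [0, 0, -0.8],
    [0, 0, -0.8],
    [-0.3, 0, -0.5],
    [-0.5, 0, 0],
    [0, 0, 0],
    [0, 0, 0]
  ],
  "rotation": [
    [0, 0, 0],
    [0, 0, 0],
    [0, 0, 0],
    [0, 0, 0],
    [0, 0, 0],
    [0, 0, 0],
    [0, 0, 0],
    [0, 0, 0],
    [0, 0, 0]
  ]
}}

```text
time: 15.4
tool_pos: [0.4727, -0.2415, 0.2416]
tcp_rot: [-2.198, -2.244, -0.001]
wrist_force: [0.4, 0.1, 0.4]
width: 0.649
grip_force: 0.0
```

```bash
python3 - <<'E'
from h import *
c=read_camera("scene"); save(dict(image=cv2.resize(c["image"][130:350,60:420],(800,489))),"end.png")
E
```

```text
(no output)
```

View pics/end.png

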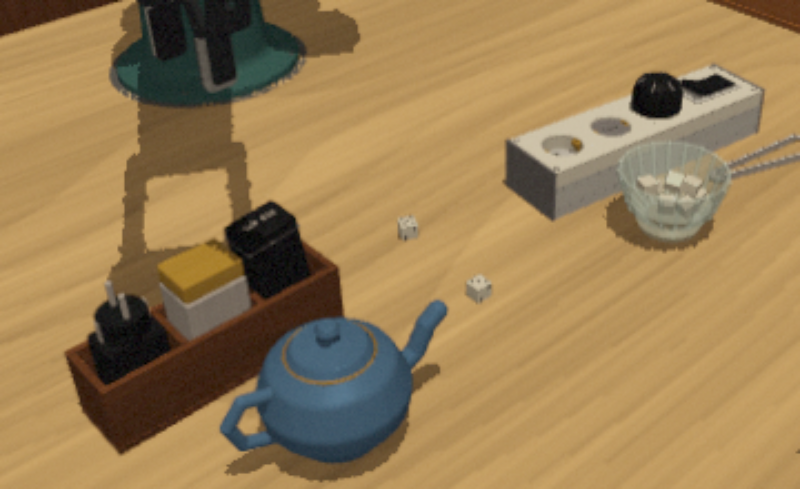

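The charger stands in the bay at (265,250), the rocker is flat at (710,85), the repeller is seated at (657,95), and nothing else has moved.

```bash
python3 -c "
from workcell import *
print(finish_job())"
```

```text
the job is handed in; nothing more can be done
None
```

The block is switched off, the charger stands pins down in the empty compartment of the walnut box, the repeller is still plugged in with everything else in place, and the job is handed in; it returned no verdict.

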